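# Swing the magnifier over the dart

## Robot

A 6-joint arm with a two-finger parallel gripper is mounted at the origin on the work surface. World frame = base frame: x ahead of the robot, y to its left, z up, the work surface at z = 0. Lengths are in mm, angles in rad, forces in N, time in s.
With the tool pointing down it reaches from about 350 to 875 mm from the base axis. Payload 4.2 kg.
Tool frame: the origin (TCP) lies midway between the tips of the shut fingers; the grasp point (between the pads) lies 19 mm behind it (arm.grip_point_offset is the distance from the TCP to the grasp point, in mm); z points along the fingers, x is the direction in which the jaws open and shut, and the axes are right-handed (so a half turn about z gives the same grasp; the last joint's range is limited). The gripper opens to 85 mm and grips with 20 to 120 N. Pads are 22 mm wide; open, the fingers measure 114 mm over their backs; the gripper's body (76 mm by 85 mm) begins 54 mm behind the grasp point. The pads swing forward as they close: fully open they stand 13 mm farther back than shut.
Start: joints at [1.47, 0.385, 0.008, 0, -1.194, -0.259], TCP at [220.021, 584.97, 231.312] pointing down, gripper open.
Joint ranges: [-3.14, 3.14], [-1.21, 2.06], [-1.07, 1.41], [-3.16, 2.05], [-2.99, -0.16], [-3.1, 3.1]. Speed limits (rad/s): [2.79, 2.79, 3.14, 3.14, 3.14, 3.14].

## Interface

Orientations are given as a unit quaternion [x, y, z, w].
In Python, from bench import arm gives the robot as it stands.
- The arm moves only by the tool move_arm, never from a script. Its argument "targets" is a list of rows, each a list of 7 numbers: the shift along the tool's x, y, z in cm, then the turn, a rotation vector about the tool's x, y, z in degrees, then the closure in counts, from 0 (fully open) to 255 (shut). In form: [[x, y, z, wx, wy, wz, grip], ...]. A call has 1 to 20 rows; each row is the pose to reach, as a shift and turn from the pose commanded when the call began, along the tool's axes at that moment; what a row does not reach only later rows make up. A row lasts 1/8 s, in which the tool goes at most 62.5 mm and 10.7 degrees, less where a joint would pass 70% of its speed; a pose out of reach is approached as far as the arm can. A call with a gripper value outside its range is refused whole. The fingers move at their own pace and stop on an object; the grip force is fixed at half the most. Time passes only in rows, so rows that repeat a pose let the fingers close. It gives the time, the measured TCP pose, the force and the opening at its end, in the units of the state.
- arm.read_state(): the state, without advancing time (a new reading comes with each control period).
- arm.get_image(name): name is "scene" or "top" or "wrist"; returns (picture, depth): 420x560x3 uint8, blue, green, red; 420x560 float32, mm along the optical axis (not along the pixel's ray), 0 where there is no reading.
- arm.camera_params(name): a dict with "mtx" (3x3 intrinsics, pixels), "world_to_cam" (4x4, takes a point from world to camera coordinates); the wrist camera has in their place "mount" (4x4, takes a point from camera to tool coordinates, whose origin is the TCP and whose axes are the tool frame's). Camera axes: x right, y down, z forward; pixel columns grow to the right and rows downward; lengths in mm; the calibration is good to about 2 mm. A picture is of the moment at which its call begins: read the wrist's pose just before it. camera_params takes no time and is no camera call.
- arm.job_done(): hands the job in, once; it reports no verdict.
Trained networks look in the newest picture that a camera, given by its name, has taken for a name from the list of things; names that differ only in an ending like _2 or _b are one class to them, and where a whole thing is asked for, a point or a joint stands for the part that bears it (a point fixed in the world has none). Each returns a list of dicts, best first, with "score" (0 to 1); they miss things now and then, are a little off and sometimes report something else, mostly with a low value. They report only what shows in the picture. A call takes as long as a camera call. They do not tell look-alikes from the thing itself.
- arm.search_frame(thing, camera): "bbox" ([left, top, right, bottom] in pixels, round what is visible of it).
- arm.tip_of(thing, camera): "uv" ([column, row] in pixels: a listed point, or the origin of a listed thing).
The state is a dict: "clock": time; "joints": joint angles; "joint_vel": joint speeds; "joint_efforts": joint torques, N m; "position": TCP position; "ee_rot": TCP orientation; "contact_force": force on the tool from outside, world axes, zero at the start; "wrist_torque": the same for the moment, N m; "gripper_width": finger opening in mm.
Only numpy, scipy, OpenCV 4.12 (cv2) and the standard library are available. Lean on these libraries where they do the work, as an engineer would, in place of code of your own. Each camera call takes 0.05 s, during which the arm holds its last target.

## Task

The dart lying in the wooden cradle is to have its barrel inspected. Swing the magnifier round on its stiff arm until the lens stands centred over the middle of the dart, and leave it standing there. Do not shift the cradle or move the desk lamp.

Things in the scene. Friction and masses are not known exactly. Their poses are not given: they have to be found in the camera images.
- lens (a point): Centre of the magnifier's level lens: clear disc in a black ring, 106 mm across, 14 thick, 171 above the table, 190 from the vertical hinge axis on a thin two-rod arm. In line, 60 mm farther out (250 from the axis), an upright round black grip, 18 mm diameter, rises from the rim: 177 to 245 mm above the table. Stiff hinge: about 2.5 N at the grip, stays where left, easily reaches the dart.
- post (a point): Point on the vertical hinge axis at the top of the magnifier's fixed stand (dark round foot 120 mm across, thin steel post), 190 mm above the table. It stands across the table from the robot, its arm pointing towards the robot at the start.
- dart (a point): Middle of the steel dart (150 mm long, black flights), 41 mm above the table, lying along this point's x, fixed in a light wooden cradle 100 x 50 mm, 49 high, 0.35 kg, loose on the table. It is left or right of the lens's start; on the other side is a white cue ball on a square holder, not wanted. 180 to 200 mm from the hinge axis, so the lens centre can come within 10 mm of being above it.
- shade (a point): Centre of the cream cone shade (132 mm across, 78 high, about 224 mm above the table) of the brass desk lamp on the robot's right. The lamp has a similar swinging arm; it is to be left as it is.
Mind the look-alikes: they are no part of the job. What is shaped like the part that bears dart but pink or turquoise is not meant.

How it is judged:
By the outcome, as a careful person would: the job done as asked, in the order asked, and still so for the second after the job is handed in, with the robot touching nothing.
It also fails if it takes over 35 s, if anything falls off the work surface, if the arm or the gripper's body presses on something with over 40 N, if the wrist force passes 120 N, or if a joint passes its speed limit or range.

## Working session

There is one attempt and no reset: what is moved stays moved. The work goes in short steps, Python scripts to look and compute and a tool call to move; the robot and the scene stay as the last step left them, time stands still between calls to the robot, and variables do not carry over. Pictures are saved under pics/ and viewed, and the job is handed in when it is done.

Besides the shell and the picture viewer there is one more tool, called after ">>>" as name([rows], argument=value, ...), one row to a line, values as JSON. move_arm: Moves the arm, as the interface text tells. Its arguments: {"type":"object","properties":{"targets":{"type":"array","items":{"type":"array","items":{"type":"number"}}}},"required":["targets"]}

```bash
mkdir -p pics; ls; python3 - <<'E'
from bench import arm
import cv2
s=arm.read_state();print(s)
for n in("scene","top"):
    im,d=arm.get_image(n);cv2.imwrite(f"pics/{n}0.png",im)
    import numpy as np;np.save(f"pics/{n}0.npy",d)
    p=arm.camera_params(n);print(n,p)
    for t in("lens","post","dart","shade"):print(t,arm.tip_of(t,n)[:4])
E
```

```text
pics
{'clock': 0.0, 'joints': array([ 1.46959631e+00,  3.85557153e-01,  6.61410410e-03, -4.72494494e-04,
       -1.19404161e+00, -2.58609047e-01]), 'joint_vel': array([ 0.00034419,  0.00101953, -0.00053508, -0.00025008, -0.00040177,
        0.00066372]), 'joint_efforts': array([-7.57028993e-04, -3.92291379e+01,  1.88395894e+01,  4.18629214e+00,
       -4.69684484e-03, -1.38226676e-05]), 'position': array([219.83657273, 584.4221217 , 230.2205974 ]), 'ee_rot': array([-5.69096003e-01,  8.22270329e-01, -6.89548839e-04, -8.77463380e-04]), 'contact_force': array([ 0.3580527 , -0.14097507,  0.34197619]), 'wrist_torque': array([0.00752849, 0.03828721, 0.04173715]), 'gripper_width': 85.0026923620609}
scene {'mtx': array([[473.9798276 ,   0.        , 281.18042942],
       [  0.        , 473.9798276 , 204.71460507],
       [  0.        ,   0.        ,   1.        ]]), 'world_to_cam': array([[-6.06096622e-01,  7.95237755e-01,  1.56140379e-02,
         5.11698802e+02],
       [ 5.28260604e-01,  4.17138583e-01, -7.39551308e-01,
        -1.45690189e+02],
       [-5.94632339e-01, -4.39991268e-01, -6
[... 469 characters left out ...]
  0.        ,   0.        ,   1.        ]]), 'world_to_cam': array([[ 2.67662150e-02, -9.99559059e-01, -1.28552649e-02,
        -1.69150979e+02],
       [-9.83704811e-01, -2.40501686e-02, -1.78175293e-01,
         6.41386844e+02],
       [ 1.77787557e-01,  1.74148641e-02, -9.83914787e-01,
         1.10888046e+03],
       [ 0.00000000e+00,  0.00000000e+00,  0.00000000e+00,
         1.00000000e+00]])}
lens [{'uv': [184.5, 249.1], 'score': 0.67}, {'uv': [447.4, 251.5], 'score': 0.47}]
post [{'uv': [183.7, 161.7], 'score': 0.65}]
dart [{'uv': [256.2, 216.3], 'score': 0.89}, {'uv': [314.1, 224.8], 'score': 0.76}, {'uv': [129.3, 159.3], 'score': 0.65}]
shade [{'uv': [449.2, 251.6], 'score': 0.64}]
```

View pics/scene0.png

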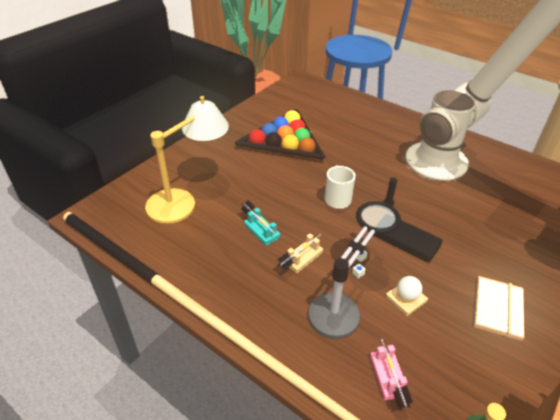

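View pics/top0.png

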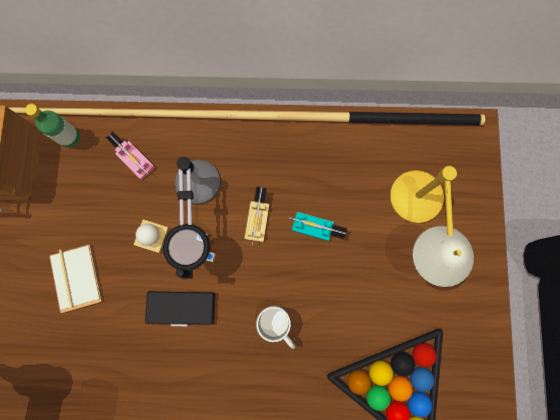

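Top picture: the magnifier's post top is near (184,165), its lens at (186,247) and its grip at (183,271). Candidates for the dart's cradle:
- Light wooden one at (257,217).
- Turquoise one at (314,226), a look-alike.
- Pink one at (132,158), a look-alike.

The cue ball is on the left at (149,235), so the wooden cradle to the right of the lens fits the description. Next I'll take a close crop and measure.

```bash
cat > h.py <<'E'
from bench import arm
import numpy as np,cv2
def at(n,uv,z):
    p=arm.camera_params(n);M=p["world_to_cam"];R=M[:3,:3];t=M[:3,3]
    r=R.T@np.linalg.inv(p["mtx"])@np.array([uv[0],uv[1],1.]);c=-R.T@t
    return c+r*(z-c[2])/r[2]
def proj(n,P):
    p=arm.camera_params(n);q=p["mtx"]@(p["world_to_cam"]@np.append(P,1.))[:3];return q[:2]/q[2]
E
python3 - <<'E'
from h import *
for n,d in {"top":dict(lens=(184.5,249.1,171),post=(183.7,161.7,190),dart=(256.2,216.3,41),grip=(183,271,245),shade=(449.2,251.6,224)),"scene":dict(lens=(377,216.3,171),post=(337.2,262.1,190),dart=(306,241.5,41),shade=(202.8,115.8,224))}.items():
    for k,v in d.items(): print(n,k,at(n,v[:2],v[2]).round())
im=cv2.imread("pics/top0.png");c=cv2.resize(im[140:300,120:340],None,fx=3.6,fy=3.6,interpolation=cv2.INTER_CUBIC);cv2.imwrite("pics/topc.png",c)
im=cv2.imread("pics/scene0.png");c=cv2.resize(im[165:340,240:440],None,fx=3.4,fy=3.4,interpolation=cv2.INTER_CUBIC);cv2.imwrite("pics/scc.png",c)
E
```

```text
top lens [525.  48. 171.]
top post [721.  58. 190.]
top dart [ 623. -102.   41.]
top grip [473.  33. 245.]
top shade [ 529. -522.  224.]
scene lens [533.  43. 171.]
scene post [726.  52. 190.]
scene dart [ 599. -107.   41.]
scene shade [ 529. -522.  224.]
```

View pics/topc.png

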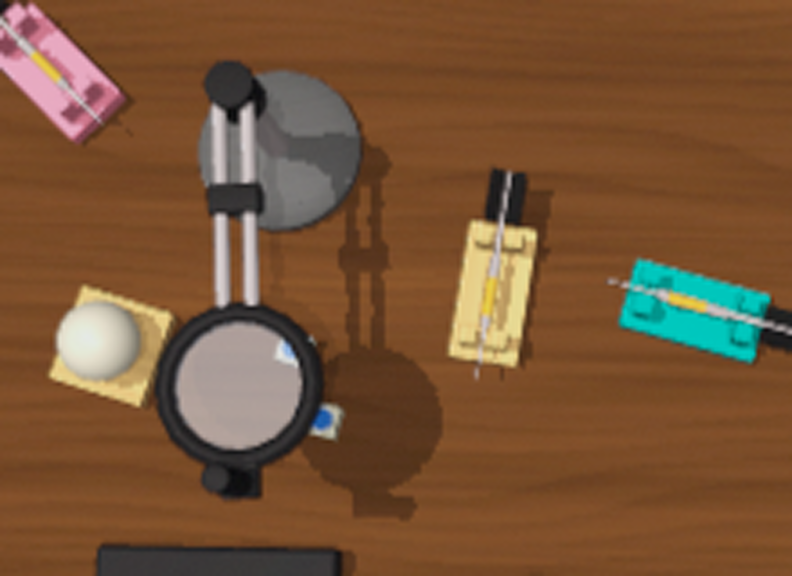

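View pics/scc.png

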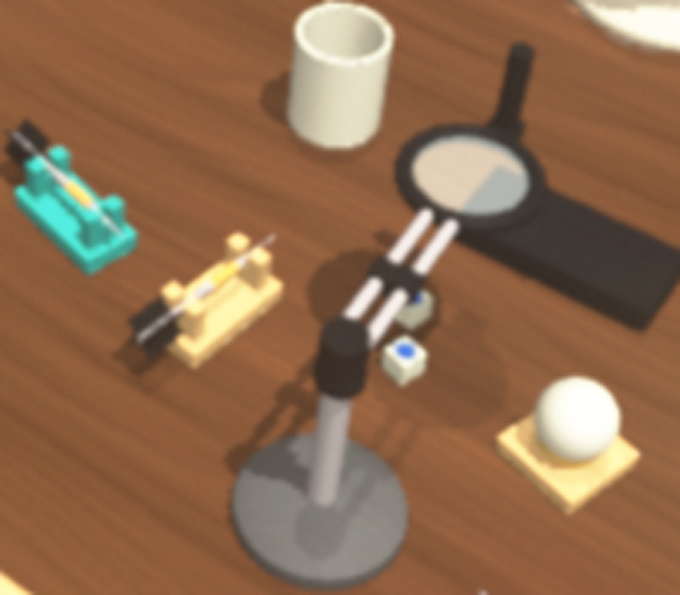

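```bash
python3 - <<'E'
from h import *
T=lambda x,y:(120+(x-.0)/3.6,140+y/3.6); S=lambda x,y:(240+x/3.4,165+y/3.4)
for k,n,uv,z in [("lens","top",T(240,385),171),("post","top",T(232,84),190),("foot","top",T(281,150),12),("grip","top",T(216,479),245),("tip","top",T(477,378),41),("tail","top",T(510,172),41),("crad","top",T(492,293),10),("tip","scene",S(273,237),41),("tail","scene",S(138,340),41),("yel","scene",S(224,268),41),("yel","top",T(490,295),41),("lens","scene",S(470,175),171),("post","scene",S(346,330),190),("foot","scene",S(321,508),12),("griptop","scene",S(521,50),245),
 ("mug","top",(274,324),90),("box","top",(180,308),30)]:
    print(k,n,np.round(at(n,uv,z),1))
d=np.load("pics/top0.npy")
M=arm.camera_params("top");
def pt(u,v):
    K=np.linalg.inv(M["mtx"]);q=K@np.array([u,v,1.])*d[v,u];W=M["world_to_cam"];return (W[:3,:3].T@(q-W[:3,3])).round()
for uv in [(274,322),(265,312),(180,308),(187,247),(180,273),(183,163),(256,218),(149,235),(291,340),(210,257),(443,250),(257,195)]: print(uv,pt(*uv))
E
```

```text
lens top [529.5  43.7 171. ]
post top [717.5  56.4 190. ]
foot top [717.2  57.4  12. ]
grip top [468.9  38.6 245. ]
tip top [550.1 -94.9  41. ]
tail top [ 698.1 -113.2   41. ]
crad top [ 615.  -101.5   10. ]
tip scene [555.1 -91.5  41. ]
tail scene [ 702.4 -110.8   41. ]
yel scene [ 605.4 -102.6   41. ]
yel top [ 608.9 -102.    41. ]
lens scene [531.6  45.6 171. ]
post scene [720.   59.8 190. ]
foot scene [724.3  63.7  12. ]
griptop scene [476.   41.7 245. ]
mug top [ 361.7 -155.2   90. ]
box top [389.7  80.6  30. ]
(274, 322) [ 361. -154.    6.]
(265, 312) [ 385. -130.    5.]
(180, 308) [390.  81.  29.]
(187, 247) [529.  43. 172.]
(180, 273) [469.  39. 241.]
(183, 163) [719.  60. 188.]
(256, 218) [ 618. -102.   46.]
(149, 235) [566. 161.  68.]
(291, 340) [ 320. -197.   24.]
(210, 257) [519.  14.  19.]
(443, 250) [ 529. -498.  257.]
(257, 195) [ 678. -102.   46.]
```

The two views agree: dart tip to tail measures 149 mm (150 given), post to dart 185 mm, post to lens 189 mm, and post to grip 250 mm. The crop confirms the wooden cradle with the dart to the right of the lens. My plan is to grip the upright handle with the jaws tangential, then swing it about 56° counter-clockwise around the post.

```bash
cat >> h.py <<'E'
from scipy.spatial.transform import Rotation as Ro
def rel(P,yaw):
    "shift cm & turn deg in present tool axes to world P, tool down, tool x at yaw deg"
    s=arm.read_state();R0=Ro.from_quat(s["ee_rot"]);c,si=np.cos(np.radians(yaw)),np.sin(np.radians(yaw))
    x=np.array([c,si,0]);z=np.array([0,0,-1.]);R1=Ro.from_matrix(np.column_stack([x,np.cross(z,x),z]))
    return (R0.inv().apply(np.array(P)-s["position"])/10).round(2),np.degrees((R0.inv()*R1).as_rotvec()).round(1)
E
python3 - <<'E'
from h import *
print(rel([469,39,290],94.1))
E
```

```text
(array([ 42.33, -42.53,  -5.87]), array([ -0. ,  -0. , 155.3]))
```

>>> move_arm([
  [0, 0, -5.9, 0, 0, 0, 0],
  [42.3, -42.5, -5.9, 0, 0, 155, 0],
  [42.3, -42.5, -5.9, 0, 0, 155, 0],
  [42.3, -42.5, -5.9, 0, 0, 155, 0],
  [42.3, -42.5, -5.9, 0, 0, 155, 0],
  [42.3, -42.5, -5.9, 0, 0, 155, 0],
  [42.3, -42.5, -5.9, 0, 0, 155, 0],
  [42.3, -42.5, -5.9, 0, 0, 155, 0],
  [42.3, -42.5, -5.9, 0, 0, 155, 0],
  [42.3, -42.5, -5.9, 0, 0, 155, 0],
  [42.3, -42.5, -5.9, 0, 0, 155, 0],
  [42.3, -42.5, -5.9, 0, 0, 155, 0],
  [42.3, -42.5, -5.9, 0, 0, 155, 0],
  [42.3, -42.5, -5.9, 0, 0, 155, 0],
  [42.3, -42.5, -5.9, 0, 0, 155, 0],
  [42.3, -42.5, -5.9, 0, 0, 155, 0],
  [42.3, -42.5, -5.9, 0, 0, 155, 0],
  [42.3, -42.5, -5.9, 0, 0, 155, 0],
  [42.3, -42.5, -5.9, 0, 0, 155, 0],
])

```text
clock: 2.88
position: [468.9, 39.4, 290.3]
ee_rot: [0.679, 0.734, 0.0, 0.0]
contact_force: [0.4, -0.2, -0.1]
gripper_width: 85.5
```

```bash
python3 - <<'E'
from h import *
s=arm.read_state();im,d=arm.get_image("wrist");cv2.imwrite("pics/w1.png",im)
p=arm.camera_params("wrist");m=p["mount"];K=p["mtx"]
R=Ro.from_quat(s["ee_rot"]).as_matrix()
def pr(P):
    t=R.T@(np.array(P)-s["position"]);c=np.linalg.inv(m)@np.append(t,1);q=K@c[:3];return q[:2]/q[2]
print("grip top",pr([469,39,245]),"lens",pr([529.5,44,171]), m.round(2), s["joints"].round(2))
E
```

```text
grip top [283.98090786 233.51112981] lens [284.61373433 277.31610455] [[ 1.0000e+00 -0.0000e+00  0.0000e+00 -6.0000e-02]
 [-0.0000e+00  9.7000e-01  2.6000e-01 -6.4050e+01]
 [-0.0000e+00 -2.6000e-01  9.7000e-01 -1.4347e+02]
 [ 0.0000e+00  0.0000e+00  0.0000e+00  1.0000e+00]] [ 0.43  0.08 -0.25 -0.   -1.24 -1.92]
```

View pics/w1.png

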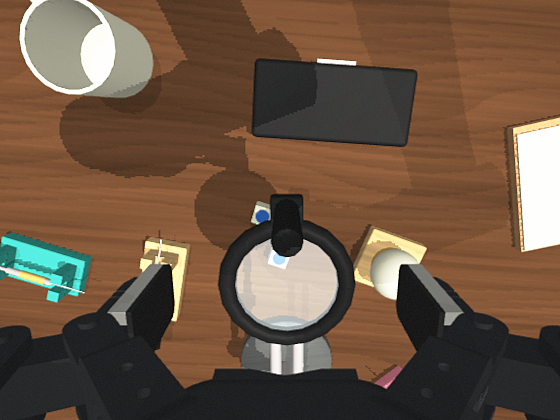

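The wrist view shows the grip top at (287,240), between the open fingers at columns 150 and 420. It sits about 2 mm farther out along tool y than I predicted, so I'll correct by that much, descend and close.

>>> move_arm([
  [0.1, 0.2, 0, 0, 0, 0, 0],
  [0.1, 0.2, 4, 0, 0, 0, 0],
  [0.1, 0.2, 7, 0, 0, 0, 0],
  [0.1, 0.2, 9.2, 0, 0, 0, 0],
  [0.1, 0.2, 9.2, 0, 0, 0, 0],
  [0.1, 0.2, 9.2, 0, 0, 0, 120],
  [0.1, 0.2, 9.2, 0, 0, 0, 180],
  [0.1, 0.2, 9.2, 0, 0, 0, 255],
  [0.1, 0.2, 9.2, 0, 0, 0, 255],
  [0.1, 0.2, 9.2, 0, 0, 0, 255],
  [0.1, 0.2, 9.2, 0, 0, 0, 255],
  [0.1, 0.2, 9.2, 0, 0, 0, 255],
])

```text
clock: 4.42
position: [471.0, 40.6, 198.9]
ee_rot: [0.679, 0.734, 0.0, 0.0]
contact_force: [-2.0, 0.1, 5.0]
gripper_width: 16.7
```

```bash
python3 - <<'E'
from h import *
s=arm.read_state();R=Ro.from_quat(s["ee_rot"]);P0=s["position"];C=np.array([719.7,58.5,P0[2]])
for a in np.linspace(0,55.8,15)[1:]:
    P=C+Ro.from_euler('z',a,degrees=True).apply(P0-C)
    print((R.inv().apply(P-P0)/10).round(2),-a.round(1))
E
```

```text
[-1.73  0.05  0.  ] -4.0
[-3.46  0.22  0.  ] -8.0
[-5.17  0.52  0.  ] -12.0
[-6.85  0.93  0.  ] -15.9
[-8.51  1.45  0.  ] -19.9
[-10.12   2.09   0.  ] -23.9
[-11.68   2.84   0.  ] -27.9
[-13.19   3.7    0.  ] -31.9
[-14.63   4.66   0.  ] -35.9
[-16.01   5.72   0.  ] -39.9
[-1.73e+01  6.87e+00  1.00e-02] -43.8
[-1.852e+01  8.110e+00  1.000e-02] -47.8
[-1.964e+01  9.430e+00  1.000e-02] -51.8
[-2.067e+01  1.082e+01  1.000e-02] -55.8
```

>>> move_arm([
  [-1.7, 0.05, 0, 0, 0, -4, 255],
  [-3.5, 0.2, 0, 0, 0, -8, 255],
  [-5.2, 0.5, 0, 0, 0, -12, 255],
  [-5.2, 0.5, 0, 0, 0, -12, 255],
])

```text
clock: 4.92
position: [480.7, -11.7, 199.0]
ee_rot: [0.6, 0.8, 0.0, 0.001]
contact_force: [1.0, -2.7, 4.2]
gripper_width: 16.8
```

```bash
python3 - <<'E'
from h import *
s=arm.read_state();R=Ro.from_quat(s["ee_rot"]);P0=s["position"];C=np.array([719.7,58.5,P0[2]])
b=np.degrees(np.arctan2(*(P0-C)[[1,0]]))%360;print(b)
for a in np.linspace(0,239.9-b,12)[1:]:
    P=C+Ro.from_euler('z',a,degrees=True).apply(P0-C)
    print((R.inv().apply(P-P0)/10).round(2),-a.round(1))
E
```

```text
196.36716485167747
[-1.72  0.06  0.  ] -4.0
[-3.43  0.24  0.  ] -7.9
[-5.12  0.54  0.01] -11.9
[-6.79  0.95  0.01] -15.8
[-8.43  1.48  0.01] -19.8
[-10.03   2.12   0.02] -23.7
[-11.58   2.87   0.02] -27.7
[-13.07   3.72   0.02] -31.7
[-14.5    4.68   0.03] -35.6
[-15.86   5.73   0.03] -39.6
[-17.15   6.87   0.03] -43.5
```

>>> move_arm([
  [-1.7, 0.05, 0, 0, 0, -4, 255],
  [-3.4, 0.25, 0, 0, 0, -8, 255],
  [-5.1, 0.55, 0, 0, 0, -12, 255],
  [-6.8, 0.95, 0, 0, 0, -16, 255],
  [-8.4, 1.5, 0, 0, 0, -20, 255],
  [-10.0, 2.1, 0, 0, 0, -24, 255],
  [-11.6, 2.85, 0, 0, 0, -28, 255],
  [-13.1, 3.7, 0, 0, 0, -32, 255],
  [-14.5, 4.7, 0, 0, 0, -36, 255],
  [-15.9, 5.75, 0, 0, 0, -40, 255],
  [-17.15, 6.85, 0, 0, 0, -43.5, 255],
  [-17.15, 6.85, 0, 0, 0, -43.5, 255],
  [-17.15, 6.85, 0, 0, 0, -43.5, 255],
])

```text
clock: 6.55
position: [594.5, -157.0, 199.0]
ee_rot: [0.26, 0.965, -0.001, 0.001]
contact_force: [0.6, -4.4, 3.5]
gripper_width: 16.8
```

```bash
python3 - <<'E'
from h import *
s=arm.read_state();print(s["position"],s["contact_force"],s["joints"].round(2))
im,d=arm.get_image("top");cv2.imwrite("pics/top2.png",cv2.resize(im[140:300,140:360],None,fx=3.6,fy=3.6,interpolation=cv2.INTER_CUBIC))
E
```

```text
[ 594.47908357 -156.95270878  199.00393906] [ 0.61760512 -4.40930446  3.50309751] [ 0.01  0.39 -0.07  0.   -1.11 -0.53]
```

View pics/top2.png

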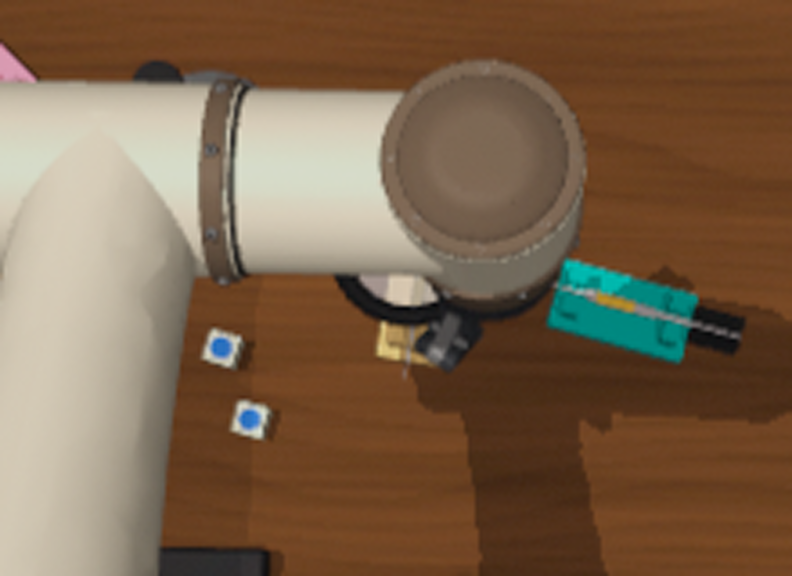

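>>> move_arm([
  [0, 0, 0, 0, 0, 0, 120],
  [0, 0, 0, 0, 0, 0, 0],
  [0, 0, 0, 0, 0, 0, 0],
  [0, 0, 0, 0, 0, 0, 0],
  [0, 0, -4, 0, 0, 0, 0],
  [0, 0, -10, 0, 0, 0, 0],
  [0, 0, -12, 0, 0, 0, 0],
  [10, 4, -12, 0, 0, 0, 0],
  [29.7, 12.5, -12, 0, 0, 0, 0],
  [29.7, 12.5, -12, 0, 0, 0, 0],
  [29.7, 12.5, -12, 0, 0, 0, 0],
  [29.7, 12.5, -12, 0, 0, 0, 0],
  [29.7, 12.5, -12, 0, 0, 0, 0],
])

```text
clock: 8.22
position: [397.7, 103.1, 318.9]
ee_rot: [0.257, 0.966, 0.001, 0.0]
contact_force: [0.0, -0.1, 0.2]
gripper_width: 85.3
```

```bash
python3 - <<'E'
from h import *
print(arm.read_state()["position"])
im,d=arm.get_image("top");cv2.imwrite("pics/top3.png",cv2.resize(im[140:300,140:360],None,fx=3.6,fy=3.6,interpolation=cv2.INTER_CUBIC))
print(arm.tip_of("lens","top"))
im,d=arm.get_image("scene");cv2.imwrite("pics/sc3.png",cv2.resize(im[165:340,200:400],None,fx=3.4,fy=3.4,interpolation=cv2.INTER_CUBIC))
print(arm.tip_of("lens","scene"))
print(proj("top",[624,-104,41]),proj("top",[624,-104,171]))
E
```

```text
[397.7385768  103.13547866 318.92128592]
[{'uv': [255.0, 206.1], 'score': 0.69}, {'uv': [184.8, 163.8], 'score': 0.51}]
[{'uv': [302.7, 206.6], 'score': 0.77}]
[257.10626762 216.11671588] [254.02454107 207.00143445]
```

View pics/top3.png

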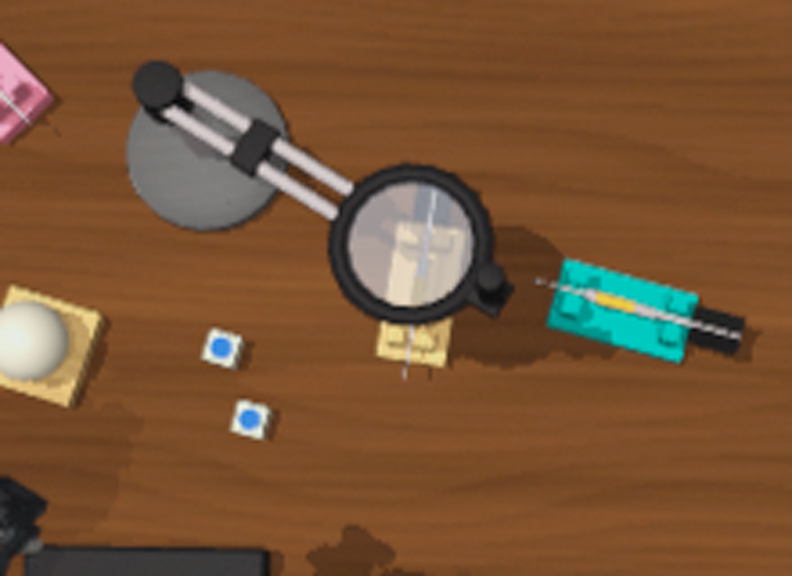

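View pics/sc3.png

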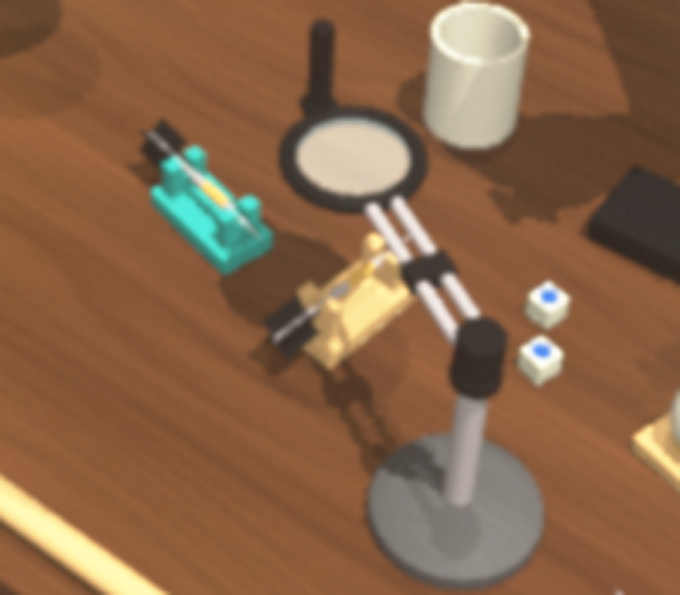

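```bash
python3 - <<'E'
from h import *
print(at("top",(140+411/3.6,140+244/3.6),171), at("scene",(200+353.5/3.4,165+157/3.4),171))
print(at("top",(255,206.1),171), at("scene",(302.7,206.6),171))
im,d=arm.get_image("top")
cv2.imwrite("pics/top4.png",cv2.resize(im[180:255,230:300],None,fx=8,fy=8,interpolation=cv2.INTER_CUBIC))
# before image: cradle outline at base
b=cv2.imread("pics/top0.png");cv2.imwrite("pics/top0d.png",cv2.resize(b[180:255,230:300],None,fx=8,fy=8,interpolation=cv2.INTER_CUBIC))
E
```

```text
[ 622.21836314 -104.38600513  171.        ] [ 625.0702407 -102.3834541  171.       ]
[ 626.13334997 -106.14234843  171.        ] [ 613.82478175 -114.07144045  171.        ]
```

View pics/top0d.png

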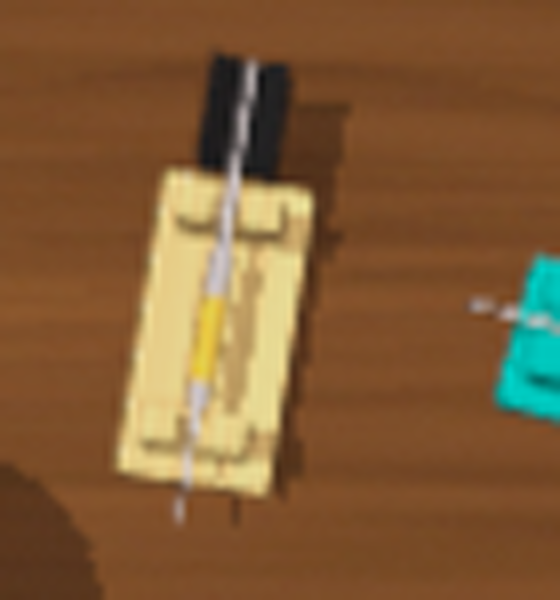

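View pics/top4.png

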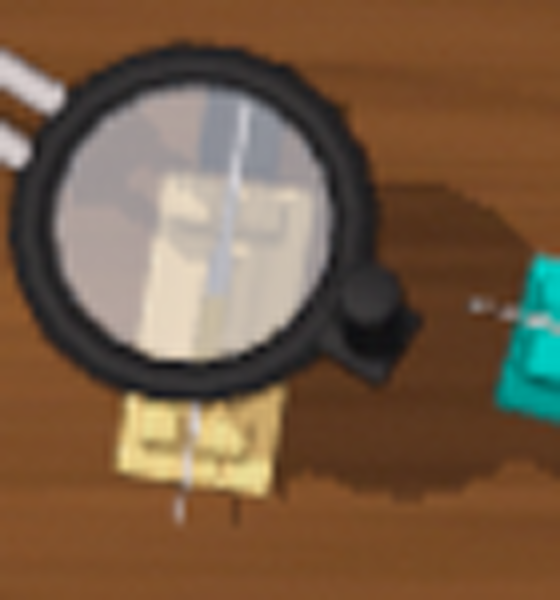

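The top view shows the lens ring centred at (254.2,207.8), which is world (622,-104). The scene view gives (625,-102). The dart middle, taken from its tip and tail, is (624,-104) from the top view and (629,-101) from the scene view. The cradle's pixels haven't changed, and the gripper is clear, so I'm handing the job in.

```bash
python3 - <<'E'
from bench import arm
print(arm.job_done())
s=arm.read_state();print(s["clock"],s["contact_force"])
E
```

```text
the job is handed in; nothing more can be done
None
the job is handed in; nothing more can be done
```

The magnifier now stands over the dart in the light wooden cradle, and I've handed the job in. I gripped its handle, swung it about 56° around the post, let go and moved the arm clear. This took about 8.5 s of the 35 s, and the highest contact force read at the end of any move was about 5 N.

- **Lens position:** the lens is at (622, -104) mm from the top camera and (625, -102) from the scene camera. The dart's middle, halfway between tip and tail, is at (624, -104) and (629, -101). So the lens is about 2 to 4 mm off.
- **Left alone:** the cradle's pixels were the same before and after. The arm never went near the lamp, though I didn't compare its position in the later pictures.
- **Checks that disagreed:**
    - **Dart, scene camera:** the network put the dart's middle about 25 mm nearer the robot than the other measurements.
    - **Lens, scene camera:** its estimate was about 15 mm from the ring centre I measured.
    - **Cradle centre:** the cradle's own centre is about 10 mm from the dart's middle, towards the dart's tip.

    I went by the dart's two ends, since they measured 149 mm apart against the 150 mm given.

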